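# Draw a router table's insert ring down with its pin spanner

## Task

The insert ring in the plate of the little router table stands proud. Take the pin spanner by its handle out of the groove in the bit block, find both holes of the ring with its two pins and turn the ring clockwise (seen from above) until it is fully home and flush with the plate, pressing and turning gently and not forcing it at the stop. Then put the spanner back, upright with both pins in the groove of the block, and leave the pencil, the tin of screws and the wedge alone.

Things in the scene. Friction and masses are not known exactly. Their poses are not given: they have to be found in the camera images.
- pin_spanner: pin spanner standing upright: two steel pins (8 mm thick, 8 mm long, tapered tips, 64 mm between axes) under a dark steel cross bar 86x22x10 mm, on which stands a pale wooden square handle 20x20 mm, its grip faces square to the bar, from 23 to 75 mm over the pin tips; about 0.16 kg. Origin on the handle's axis, level with the pin tips; y along the bar, z up the handle.
- router_table: small bench-top router table, fixed: grey-faced plywood top 220x260 mm, 135 mm high, black insert plate 130x150 mm in it, 45 mm high fence on its far edge. Origin under its centre; x away from the robot at yaw 0, y left, z up. The plate's upper face is at z = 0.135; the ring's axis is at x = -0.012, y = 0.
- ring_centre (a point): centre of the upper face of the bare metal ring (100 mm across, bore 34 mm); it does not turn with the ring. Two 10.5 mm through holes lie 32 mm either side of the axis. Their line starts within 0.26 rad of the table's y axis; the ring's angle is not measured. It starts 3.3 to 4.8 mm proud, sinks 6 mm per rad turned clockwise, flush at a hard stop; 0.35 N m turns it and it stays put.
- bit_block: reddish-brown hardwood block 46x170x30 mm, fixed to the bench, with four router bits (up to 40 mm over the block) in its -y end. A groove 14 mm wide and 12 mm deep runs along y on its middle line from y = -0.021 to its +y end at 0.085; the spanner's pins hang in it, its bar lying on the block, pin tips at z = 0.022, handle near y = 0.033. Origin under the block's centre; y along it, z up.
- pencil: red flat carpenter pencil 12x184x8 mm lying on the left margin of the router table's top; a bystander. Origin under its middle, y along it.
- screw_tin: open grey tin of screws, 75x80 mm, 49 mm high, on the bench; a bystander. Origin under its middle.
- wedge: hardwood wedge 38x110x22 mm on the bench; a bystander. Origin under its middle, y along it.

How it is judged (in metres and radians):
On the way, in this order (a step that is already met when the one before it is completed fails the run):
1. the spanner is lifted out of the block (z of pin_spanner in the frame of bit_block above 0.06 m), for 0.2 s.
2. both pins stand in the ring's holes, the ring still proud (z of pin_spanner in the frame of ring_centre below -0.004 m and horizontal distance between pin_spanner and ring_centre below 0.006 m and angle between pin_spanner's own z axis and vertical below 0.12 rad and z of ring_centre in the frame of router_table above 0.136 m), for 0.2 s.
3. the ring is turned home with the spanner in its holes (z of ring_centre in the frame of router_table below 0.1353 m and z of pin_spanner in the frame of ring_centre below -0.003 m and horizontal distance between pin_spanner and ring_centre below 0.006 m), for 0.2 s.
At the end, for the whole second after the job is handed in: The ring is home, its face within 0.3 mm of the plate's. The spanner stands released, at rest, upright within 6 degrees, both pins in the block's groove: bar along it within 11 degrees, tips 15 to 25 mm over the block's underside, handle within 10 mm of its middle line and at y 8 to 56 mm (z of ring_centre in the frame of router_table below 0.1353 m and z of pin_spanner in the frame of bit_block between 0.015 and 0.025 m and x of pin_spanner in the frame of bit_block between -0.01 and 0.01 m and y of pin_spanner in the frame of bit_block between 0.008 and 0.056 m and angle between the y axis of pin_spanner and the y axis of bit_block, either way round below 0.2 rad and angle between pin_spanner's own z axis and vertical below 0.1 rad and linear speed of pin_spanner below 0.02 m/s); the robot touches nothing.
It fails at once if the spanner bears on the ring or the table with more than 60 N in all (about 30 N on each pin) (contact force between pin_spanner and router_table above 60 N).
It fails at once if the arm or the fingers push the table or the ring (contact force between any of the fingers, the arm and router_table above 10 N).
It fails at once if a bystander is moved by more than 20 mm (distance of any of pencil, screw_tin, wedge from where it was at the start of the episode above 0.02 m).
It also fails if it takes over 72 s, if anything falls off the work surface, if the arm or the gripper's body presses on something with over 40 N, if the wrist force passes 120 N, or if a joint passes its speed limit or range.

## Robot

A 7-joint arm with a two-finger parallel gripper is mounted at the origin on a cart in front of the work surface, level with it; the furniture and walls round the work are solid. World frame = base frame: x ahead of the robot, y to its left, z up, the work surface at z = 0. Lengths are in mm, angles in degrees, forces in N, time in s.
With the tool pointing down it reaches from about 350 to 900 mm from the base axis. Payload 7.2 kg.
Tool frame: the origin (TCP) lies at the very end of the fingers, on their centre line; the grasp point (between the pads) lies grip_depth behind it (grip_depth is the distance from the TCP to the grasp point, in mm); z points along the fingers, y is the line along which they close (so a half turn about z gives the same grasp; the last joint's range is limited). The gripper opens to 85 mm and grips with 20 to 120 N. Pads are 22 mm wide; open, the fingers measure 114 mm over their backs; the gripper's body (76 mm by 85 mm) begins 54 mm behind the grasp point. The pads swing forward as they close: fully open they stand 13 mm farther back than shut.
Start: joints at [66.91, 23.554, -0.728, 91.456, 0.321, 64.991, -4.71], TCP at [205.351, -590.305, 231.297] pointing down, gripper open.
Joint ranges: [-169.25, 169.25], [-16.82, 113.86], [-84.01, 82.57], [7.8, 145.47], [-59.2, 239.2], [7.22, 106.19], [-163.78, 163.78]. Speed limits (degrees/s): [136.94, 136.94, 172.46, 172.46, 180, 180, 180].

## Interface

Orientations are given as a 3x3 rotation matrix whose columns are the frame's x, y, z axes.
In Python, from workcell import * gives the robot as it stands.
- The arm moves only by the tool step_arm, never from a script. Its argument "commands" is a list that holds one entry, the list of rows, each a list of 6 numbers: the shift along the world's x, y, z scaled (see below), then the turn, a rotation vector about the world's x, y, z scaled (see below). In form: [[[dx, dy, dz, ax, ay, az], ...]]. A call has 1 to 20 rows; each row is the pose to reach, as a shift and turn from the pose commanded when the call began; what a row does not reach only later rows make up. The controller multiplies each number of a shift by 0.08 m and each number of a turn by 45 degrees. A row lasts 1/12 s, in which the tool goes at most 41.7 mm and 7.16 degrees, less where a joint would pass 70% of its speed; a pose out of reach is approached as far as the arm can. A call with a number of a shift or a turn outside -1 to 1 is refused whole. A call with a gripper value outside its range is refused whole. "jaw" is the gripper command: -1 is shut, 1 is fully open, values between are in proportion, set as the call begins (left out, the last holds). The fingers move at their own pace and stop on an object; the grip force is fixed at half the most. Time passes only in rows, so rows that repeat a pose let the fingers close. It gives the time, the measured TCP pose, the force, the opening and the grip force at its end, in the units of the state.
- get_state(): the state, without advancing time (a new reading comes with each control period).
- camera(name): name is "scene" or "top" or "wrist"; returns a dict with "pixels" (420x560x3 uint8, red, green, blue), "fx", "fy", "cx", "cy" (pixels), "k1" (the pictures are not rectified: a ray, as slopes to the right and down, at radius r is drawn at 1 + k1 r^2 times it, then the intrinsics apply), "pose" (4x4, takes a point from camera to world coordinates); the wrist camera has in their place "T_tool_cam" (4x4, takes a point from camera to tool coordinates, whose origin is the TCP and whose axes are the flange's). Camera axes: x right, y up, looking along -z (the intrinsics and any distortion apply to the point x, -y, -z); pixel columns grow to the right and rows downward; lengths in mm; the calibration is good to about 2 mm. A picture is of the moment at which its call begins: read the wrist's pose just before it. There is no depth.
- close_job(): hands the job in; it is judged then, once.
The state is a dict: "time": time; "joint_positions": joint angles; "joint_velocities": joint speeds; "tau": joint torques, N m; "position": TCP position; "ee_rot": TCP orientation; "ft_force": force on the tool from outside, world axes, zero at the start; "wrist_torque": the same for the moment, N m; "finger_gap": finger opening in mm; "finger_force": force on a finger pad.
Only numpy, scipy, OpenCV 4.12 (cv2) and the standard library are available. Lean on these libraries where they do the work, as an engineer would, in place of code of your own. Each camera call takes 0.05 s, during which the arm holds its last target. There are 200 camera calls.

## Working session

There is one attempt and no reset: what is moved stays moved. The work goes in short steps, Python scripts to look and compute and a tool call to move; the robot and the scene stay as the last step left them, time stands still between calls to the robot, and variables do not carry over. Pictures are saved under pics/ and viewed, at most 11 in all, crops included, and the job is handed in when it is done.

Besides the shell and the picture viewer there is one more tool, called after "Call:" in YAML: its name, and indented under it one key for each argument. step_arm: Moves the arm, as the interface text tells. Shifts and turns lie within -1 to 1; 1 stands for 0.08 m of shift or 45 degrees of turn. Its arguments: {"type":"object","properties":{"commands":{"type":"array","items":{"type":"array","items":{"type":"array","items":{"type":"number"}}}},"jaw":{"type":"number"}},"required":["commands"]}

```bash
mkdir -p pics; ls
cat > h.py <<'E'
from workcell import *
import numpy as np, cv2
def ray(c,u,v,T=None):
    T=c["pose"] if T is None else T
    T=np.array(T); x=(u-c["cx"])/c["fx"]; y=(v-c["cy"])/c["fy"]
    xd,yd=x,y
    for _ in range(20):
        s=1+c["k1"]*(x*x+y*y); x,y=xd/s,yd/s
    return T[:3,3],T[:3,:3]@np.array([x,-y,-1])
def onz(c,u,v,z,T=None):
    o,d=ray(c,u,v,T); return o+d*(z-o[2])/d[2]
def proj(c,p,T=None):
    T=np.array(c["pose"] if T is None else T); q=T[:3,:3].T@(np.array(p)-T[:3,3])
    x,y=q[0]/-q[2],-q[1]/-q[2]; s=1+c["k1"]*(x*x+y*y)
    return np.array([c["fx"]*x*s+c["cx"],c["fy"]*y*s+c["cy"]])
def save(n,px): cv2.imwrite("pics/"+n+".png",np.ascontiguousarray(px[:,:,::-1]))
import pickle
def snap(name,f):
    st=get_state(); c=camera(name)
    if name=="wrist":
        T=np.eye(4);T[:3,:3]=np.array(st["ee_rot"]);T[:3,3]=st["position"]
        c["pose"]=T@np.array(c["T_tool_cam"])
    pickle.dump(c,open(f+".pkl","wb")); save(f,c["pixels"]); return c
E
python3 - <<'E'
from h import *
for n in("top","scene"):
    c=snap(n,n+"0"); print(n,c["fx"],c["cx"],c["cy"],c["k1"],np.round(c["pose"],3).tolist())
s=get_state();print(s)
E
```

```text
pics
top 532.898177859914 270.1103479885614 203.87074432931593 0.008585944889934126 [[0.016, 0.991, -0.13, 413.296], [-1.0, 0.019, 0.024, 161.861], [0.026, 0.129, 0.991, 1389.134], [0.0, 0.0, 0.0, 1.0]]
scene 460.66188388934347 281.8374010516072 213.7051341207154 -0.012031746285628087 [[-0.499, 0.353, -0.791, -495.815], [-0.866, -0.181, 0.466, 792.428], [0.021, 0.918, 0.396, 648.591], [0.0, 0.0, 0.0, 1.0]]
{'time': 0.1, 'joint_positions': array([66.90991808, 23.59573649, -0.72913456, 91.49884715,  0.31953269,
       64.99185825, -4.7098867 ]), 'joint_velocities': array([ 0.03666588, -0.21402686, -0.03761936, -0.12752286, -0.02912517,
        0.02469822, -0.01973806]), 'tau': array([ 3.03334156e-03, -6.01836205e+01,  6.84462860e-01, -3.00092089e+01,
        1.40751048e-02,  6.39204591e-03,  6.80496257e-06]), 'position': array([ 205.19089653, -589.87760982,  230.53670973]), 'ee_rot': array([[ 9.44468806e-01,  3.28600614e-01, -5.57087111e-04],
       [ 3.28601077e-01, -9.44467824e-01,  1.36418820e-03],
       [-7.78777693e-05, -1.47149263e-03, -9.99998914e-01]]), 'ft_force': array([-0.54025346,  1.32544048, -0.79399106]), 'wrist_torque': array([-0.05232315, -0.00620485, -0.0046601 ]), 'finger_force': 0.0, 'finger_gap': 85.43624214289643}
```

View pics/top0.png

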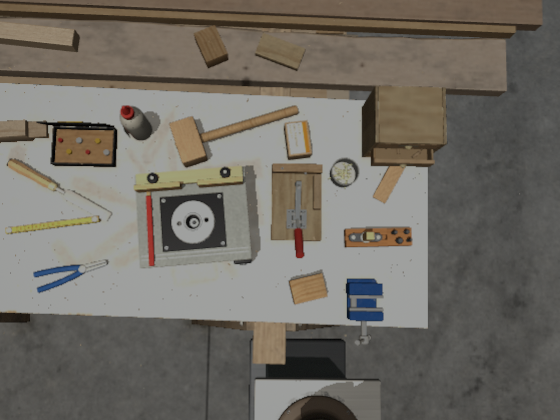

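View pics/scene0.png

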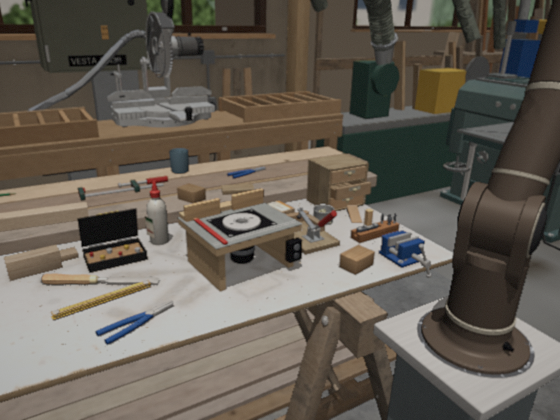

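Run:
```python
from h import *
c=pickle.load(open("top0.pkl","rb")); p=c["pixels"]
a=cv2.resize(p[215:260,335:425],None,fx=8,fy=8,interpolation=cv2.INTER_CUBIC)[:360,:720]
save("cropA",a)
b=cv2.resize(p[160:275,125:265],None,fx=5,fy=5,interpolation=cv2.INTER_CUBIC)
save("cropB",b)
for n,u,v,z in[("blk L",345,237,30),("blk R",411,237,30),("ring",193,222,139),("hand",370,237,97)]: print(n,onz(c,u,v,z).round(1))
```

```text
blk L [509.2 -64.5  30. ]
blk R [ 512.3 -234.6   30. ]
ring [530.3 311.7 139. ]
hand [ 505.6 -114.5   97. ]
```

View pics/cropA.png

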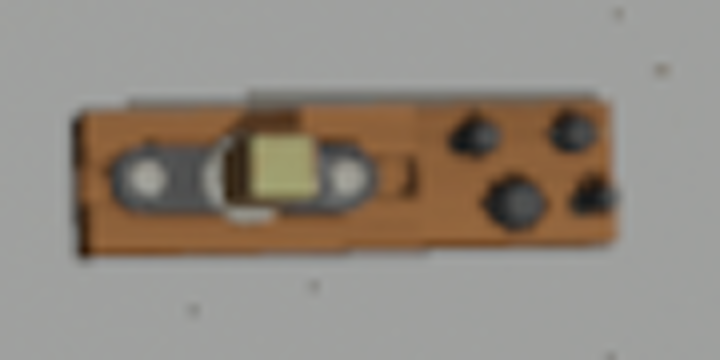

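View pics/cropB.png

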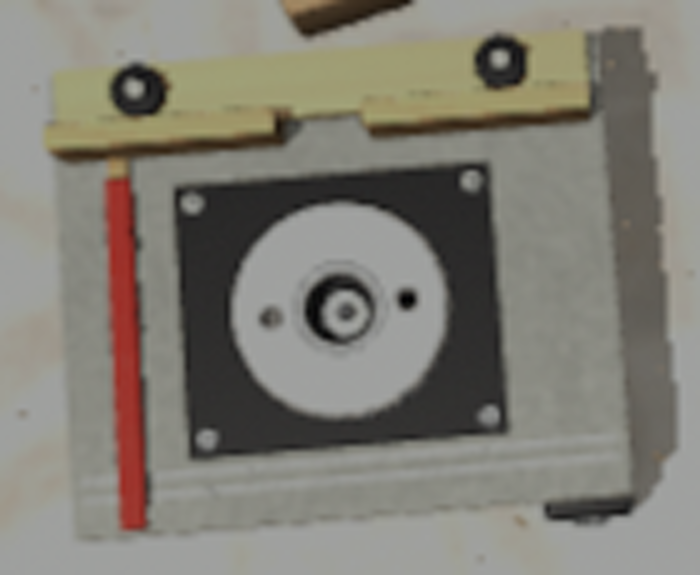

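Run:
```python
from h import *
c=pickle.load(open("top0.pkl","rb"))
A=lambda x,y:(335+(x+.5)/8-.5,215+(y+.5)/8-.5); B=lambda x,y:(125+(x+.5)/5-.5,160+(y+.5)/5-.5)
p=lambda n,q,z: print(n,onz(c,*q,z).round(1))
p("hand",A(284,166),97);p("pinL",A(148,178),40);p("pinR",A(349,178),40)
for q in((80,112),(84,252),(610,104),(613,242)):p("blk",A(*q),30)
p("hL",B(271,317),139);p("hR",B(407,299),139);p("ring l",B(231,310),139);p("r",B(448,308),139);p("t",B(340,202),139);p("b",B(338,417),139)
for q in((176,187),(489,163),(508,432),(191,459)):p("plate",B(*q),135)
for q in((70,100),(590,85)):p("fence",B(*q),180)
```

```text
hand [ 509.7 -114.7   97. ]
pinL [509.3 -83.4  40. ]
pinR [ 510.5 -147.6   40. ]
blk [530.8 -63.4  30. ]
blk [486.  -64.6  30. ]
blk [ 536.6 -234.5   30. ]
blk [ 492.2 -234.7   30. ]
hL [527.3 344.8 139. ]
hR [537.  281.5 139. ]
ring l [530.3 363.6 139. ]
r [533.1 262.1 139. ]
t [582.3 314.5 139. ]
b [481.  311.8 139. ]
plate [588.5 392.4 135. ]
plate [603.  245.1 135. ]
plate [475.6 232.7 135. ]
plate [460.5 380.  135. ]
fence [621.4 434.  180. ]
fence [633.4 196.7 180. ]
```

Call:
step_arm:
  commands:
    - [[0.16, 0.25, 0, 0, 0, 0.067], [0.32, 0.5, 0, 0, 0, 0.134], [0.48, 0.74, 0, 0, 0, 0.2], [0.635, 0.99, 0, 0, 0, 0.268]]
  jaw: 1

```text
time: 0.43
position: [256.5, -510.0, 230.8]
ee_rot: [[0.854, 0.521, -0.0], [0.521, -0.854, 0.001], [0.0, -0.001, -1.0]]
ft_force: [-0.5, 1.2, 0.9]
finger_gap: 85.7
finger_force: 0.0
```

```bash
python3 -c "
import workcell as w;print([n for n in dir(w) if n[0]!='_']);print(getattr(w,'grip_depth',None))"
```

```text
['PlanningError', 'camera', 'close_job', 'get_state', 'grip_depth']
18.700000000000003
```

Call:
step_arm:
  commands:
    - [[0.16, 0.25, 0, 0, 0, 0.067], [0.32, 0.5, 0, 0, 0, 0.134], [0.48, 0.74, 0, 0, 0, 0.2], [0.635, 0.99, 0, 0, 0, 0.268]]

```text
time: 0.77
position: [307.8, -430.4, 231.2]
ee_rot: [[0.725, 0.689, 0.0], [0.689, -0.725, 0.0], [0.0, -0.0, -1.0]]
ft_force: [0.1, -0.1, 0.3]
finger_gap: 85.3
finger_force: 0.0
```

Call:
step_arm:
  commands:
    - [[0.16, 0.25, 0, 0, 0, 0.067], [0.32, 0.5, 0, 0, 0, 0.134], [0.48, 0.74, 0, 0, 0, 0.2], [0.635, 0.99, 0, 0, 0, 0.268]]

```text
time: 1.1
position: [359.0, -350.8, 231.4]
ee_rot: [[0.564, 0.826, 0.0], [0.826, -0.564, -0.0], [-0.0, 0.0, -1.0]]
ft_force: [0.7, -0.9, 0.8]
finger_gap: 85.3
finger_force: 0.0
```

Call:
step_arm:
  commands:
    - [[0.16, 0.25, 0, 0, 0, 0.067], [0.32, 0.5, 0, 0, 0, 0.134], [0.48, 0.74, 0, 0, 0, 0.2], [0.635, 0.99, 0, 0, 0, 0.268]]

```text
time: 1.43
position: [409.6, -271.5, 231.4]
ee_rot: [[0.379, 0.925, 0.0], [0.925, -0.379, -0.0], [-0.0, 0.0, -1.0]]
ft_force: [0.1, -0.0, -0.8]
finger_gap: 85.6
finger_force: 0.0
```

Call:
step_arm:
  commands:
    - [[0.16, 0.25, 0, 0, 0, 0.067], [0.32, 0.5, 0, 0, 0, 0.134], [0.48, 0.74, 0, 0, 0, 0.2], [0.635, 0.99, 0, 0, 0, 0.268]]

```text
time: 1.77
position: [460.2, -192.2, 231.4]
ee_rot: [[0.177, 0.984, 0.0], [0.984, -0.177, -0.0], [-0.0, 0.0, -1.0]]
ft_force: [0.4, -0.8, 0.4]
finger_gap: 85.4
finger_force: 0.0
```

Call:
step_arm:
  commands:
    - [[0.16, 0.25, 0, 0, 0, 0.067], [0.32, 0.5, 0, 0, 0, 0.134], [0.48, 0.74, 0, 0, 0, 0.2], [0.635, 0.99, 0, 0, 0, 0.268], [0.635, 0.99, 0, 0, 0, 0.268], [0.635, 0.99, 0, 0, 0, 0.268]]

```text
time: 2.27
position: [510.7, -112.7, 231.2]
ee_rot: [[-0.032, 1.0, -0.0], [1.0, 0.032, 0.001], [0.001, 0.0, -1.0]]
ft_force: [0.2, -0.5, 0.5]
finger_gap: 85.4
finger_force: 0.0
```

Run:
```python
from h import *
c=snap("wrist","w1"); print(np.round(c["T_tool_cam"],3).tolist(),c["fx"],c["k1"],get_state()["position"],get_state()["ee_rot"].round(4).tolist())
for p in((509.8,-115.2,97),(509.3,-83.4,40),(510.5,-147.6,40)):print(proj(c,p).round(1))
```

```text
[[-0.001, 0.957, 0.29, 73.792], [1.0, 0.001, -0.0, 0.413], [-0.0, 0.29, -0.957, -143.238], [0.0, 0.0, 0.0, 1.0]] 357.0448429200177 -0.038471345326557924 [ 510.09112155 -114.28641073  231.13009876] [[-0.0288, 0.9996, -0.0005], [0.9996, 0.0288, -0.0001], [-0.0001, -0.0005, -1.0]]
[275.3 198.4]
[276.  149.4]
[275.3 214.8]
```

View pics/w1.png

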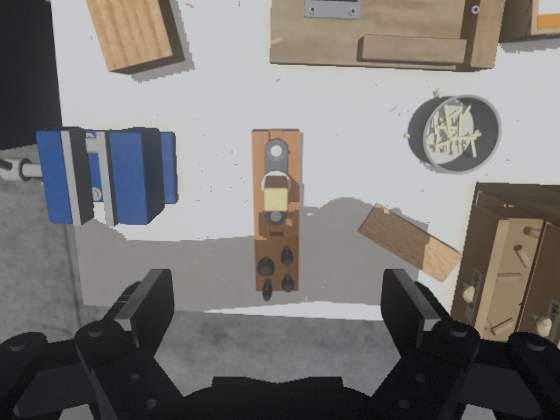

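Call:
step_arm:
  commands:
    - [[0, 0, -0.25, 0, 0, 0], [0, 0, -0.5, 0, 0, 0], [0, 0, -0.76, 0, 0, 0]]

```text
time: 2.57
position: [509.8, -116.3, 170.2]
ee_rot: [[-0.025, 1.0, 0.001], [1.0, 0.025, -0.001], [-0.001, 0.001, -1.0]]
ft_force: [-0.3, -0.8, -0.2]
finger_gap: 85.5
finger_force: 0.0
```

Call:
step_arm:
  commands:
    - [[0, 0, -0.2, 0, 0, 0], [0, 0, -0.4, 0, 0, 0], [0, 0, -0.6, 0, 0, 0], [0, 0, -0.76, 0, 0, 0]]

```text
time: 2.9
position: [509.1, -116.3, 108.5]
ee_rot: [[-0.025, 1.0, -0.001], [1.0, 0.025, -0.001], [-0.001, -0.001, -1.0]]
ft_force: [-0.1, 0.0, -0.6]
finger_gap: 85.4
finger_force: 0.0
```

Call:
step_arm:
  commands:
    - [[0, 0, -0.15, 0, 0, 0], [0, 0, -0.3, 0, 0, 0], [0, 0, -0.45, 0, 0, 0], [0, 0, -0.6, 0, 0, 0], [0, 0, -0.7, 0, 0, 0], [0, 0, -0.77, 0, 0, 0], [0, 0, -0.77, 0, 0, 0], [0, 0, -0.77, 0, 0, 0]]

```text
time: 3.57
position: [510.2, -115.0, 48.0]
ee_rot: [[-0.027, 1.0, -0.0], [1.0, 0.027, 0.0], [0.0, -0.0, -1.0]]
ft_force: [-0.2, 0.3, -0.3]
finger_gap: 85.3
finger_force: 0.0
```

Call:
step_arm:
  commands:
    - [[0, 0, 0, 0, 0, 0], [0, 0, 0, 0, 0, 0], [0, 0, 0, 0, 0, 0], [0, 0, 0, 0, 0, 0], [0, 0, 0, 0, 0, 0], [0, 0, 0, 0, 0, 0], [0, 0, 0, 0, 0, 0], [0, 0, 0, 0, 0, 0], [0, 0, 0, 0, 0, 0], [0, 0, 0, 0, 0, 0]]
  jaw: -1

```text
time: 4.4
position: [510.3, -115.2, 48.4]
ee_rot: [[-0.027, 1.0, 0.0], [1.0, 0.027, -0.0], [-0.0, 0.0, -1.0]]
ft_force: [-1.9, -0.3, 4.9]
finger_gap: 19.3
finger_force: 59.0
```

Call:
step_arm:
  commands:
    - [[0, 0, 0.05, 0, 0, 0], [0, 0, 0.15, 0, 0, 0], [0, 0, 0.3, 0, 0, 0], [0, 0, 0.5, 0, 0, 0], [0, 0, 0.7, 0, 0, 0]]

```text
time: 4.82
position: [509.9, -114.9, 105.3]
ee_rot: [[-0.027, 1.0, -0.0], [1.0, 0.027, 0.0], [0.0, -0.0, -1.0]]
ft_force: [0.1, 0.4, -0.6]
finger_gap: 19.0
finger_force: 58.6
```

Call:
step_arm:
  commands:
    - [[0, 0, 0.25, 0, 0, 0], [0, 0, 0.5, 0, 0, 0], [0, 0, 0.75, 0, 0, 0], [0, 0, 1, 0, 0, 0]]

```text
time: 5.15
position: [509.9, -114.9, 186.0]
ee_rot: [[-0.027, 1.0, 0.0], [1.0, 0.027, 0.0], [0.0, 0.0, -1.0]]
ft_force: [0.2, -0.3, -2.1]
finger_gap: 18.8
finger_force: 58.6
```

Call:
step_arm:
  commands:
    - [[0, 0, 0.2, 0, 0, 0], [0, 0, 0.4, 0, 0, 0], [0, 0, 0.59, 0, 0, 0], [0, 0, 0.59, 0, 0, 0]]

```text
time: 5.48
position: [511.6, -115.0, 235.1]
ee_rot: [[-0.027, 1.0, 0.005], [1.0, 0.027, -0.001], [-0.001, 0.005, -1.0]]
ft_force: [0.4, 0.4, -2.0]
finger_gap: 19.0
finger_force: 58.7
```

Call:
step_arm:
  commands:
    - [[0.01, 0.15, 0, 0, 0, 0], [0.02, 0.35, 0, 0, 0, 0.01], [0.03, 0.6, 0, 0, 0, 0.02], [0.046, 0.892, 0, 0, 0, 0.027]]

```text
time: 5.82
position: [512.9, -41.9, 230.1]
ee_rot: [[-0.049, 0.999, -0.002], [0.999, 0.049, 0.001], [0.001, -0.002, -1.0]]
ft_force: [0.7, 1.1, -1.7]
finger_gap: 19.7
finger_force: 58.7
```

Call:
step_arm:
  commands:
    - [[0.01, 0.22, 0, 0, 0, 0], [0.02, 0.45, 0, 0, 0, 0.01], [0.03, 0.67, 0, 0, 0, 0.02], [0.046, 0.892, 0, 0, 0, 0.027]]

```text
time: 6.15
position: [516.2, 30.6, 230.1]
ee_rot: [[-0.072, 0.997, -0.002], [0.997, 0.072, 0.001], [0.001, -0.002, -1.0]]
ft_force: [0.0, 0.8, -1.6]
finger_gap: 19.2
finger_force: 58.7
```

Call:
step_arm:
  commands:
    - [[0.01, 0.22, 0, 0, 0, 0], [0.02, 0.45, 0, 0, 0, 0.01], [0.03, 0.67, 0, 0, 0, 0.02], [0.046, 0.892, 0, 0, 0, 0.027]]

```text
time: 6.48
position: [519.7, 101.8, 230.1]
ee_rot: [[-0.093, 0.996, -0.002], [0.996, 0.093, 0.0], [0.001, -0.002, -1.0]]
ft_force: [0.2, 0.3, -2.0]
finger_gap: 19.7
finger_force: 58.7
```

Call:
step_arm:
  commands:
    - [[0.01, 0.22, 0, 0, 0, 0], [0.02, 0.45, 0, 0, 0, 0.01], [0.03, 0.67, 0, 0, 0, 0.02], [0.046, 0.892, 0, 0, 0, 0.027]]

```text
time: 6.82
position: [523.1, 173.1, 230.0]
ee_rot: [[-0.114, 0.993, -0.002], [0.993, 0.114, 0.0], [0.001, -0.002, -1.0]]
ft_force: [0.5, -0.6, -2.3]
finger_gap: 19.2
finger_force: 58.7
```

Call:
step_arm:
  commands:
    - [[0.01, 0.22, 0, 0, 0, 0], [0.02, 0.45, 0, 0, 0, 0.01], [0.03, 0.67, 0, 0, 0, 0.02], [0.046, 0.892, 0, 0, 0, 0.027]]

```text
time: 7.15
position: [526.5, 244.3, 230.0]
ee_rot: [[-0.136, 0.991, -0.003], [0.991, 0.136, -0.0], [0.0, -0.003, -1.0]]
ft_force: [0.8, 0.1, -1.9]
finger_gap: 19.6
finger_force: 58.7
```

Call:
step_arm:
  commands:
    - [[0.01, 0.22, 0, 0, 0, 0], [0.02, 0.45, 0, 0, 0, 0.01], [0.03, 0.67, 0, 0, 0, 0.02], [0.04, 0.8, 0, 0, 0, 0.027], [0.046, 0.892, 0, 0, 0, 0.027], [0.046, 0.892, 0, 0, 0, 0.027], [0.046, 0.892, 0, 0, 0, 0.027], [0.046, 0.892, 0, 0, 0, 0.027], [0.046, 0.892, 0, 0, 0, 0.027]]

```text
time: 7.9
position: [532.5, 311.8, 231.2]
ee_rot: [[-0.152, 0.988, 0.0], [0.988, 0.152, -0.001], [-0.001, -0.0, -1.0]]
ft_force: [-0.1, 0.3, -1.3]
finger_gap: 19.2
finger_force: 58.7
```

Run:
```python
from h import *
c=snap("wrist","w2"); s=get_state();print(s["position"],s["ee_rot"].round(4).tolist(),s["joint_positions"].round(1),s["ft_force"])
p=np.array(s["position"])
for q in((527.3,344.8,139),(537,281.5,139)):print(proj(c,q).round(1))
save("w2c",cv2.resize(c["pixels"][60:330,130:430],(780,600)[0:2] if 0 else None,fx=2,fy=2,interpolation=cv2.INTER_CUBIC))
```

```text
[532.57559408 311.89665358 231.31825234] [[-0.152, 0.9884, 0.0002], [0.9884, 0.152, -0.0006], [-0.0006, 0.0001, -1.0]] [ -8.3  27.5 -37.6  90.7  17.7  67.9 -40.8] [-0.45269885 -0.42972267 -1.51756289]
[276.1 162.9]
[276.1 251.7]
```

View pics/w2c.png

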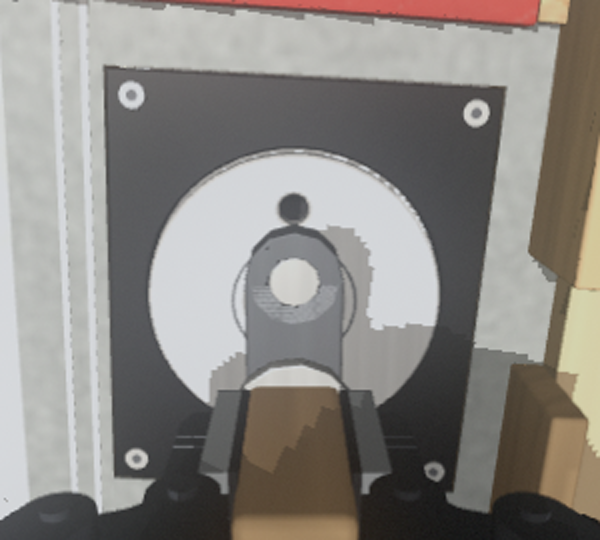

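Run:
```python
from h import *
c=pickle.load(open("w2.pkl","rb")); C=lambda x,y:(130+(x+.5)/2-.5,60+(y+.5)/2-.5)
R=np.array([[-0.152,.9884,0],[.9884,.152,0],[0,0,-1]]);p=np.array([532.58,311.9,231.3])
for z in(222,223,224): print("pin tool",(R.T@(onz(c,*C(294,282),z)-p)).round(2))
print("hole",onz(c,*C(292.5,208),139).round(2))
P=np.array([onz(c,*C(*q),139)[:2] for q in((148,295),(440,295),(294,150.5),(170,215),(417,215),(215,170),(371,170))])
A=np.c_[2*P,np.ones(len(P))];s=np.linalg.lstsq(A,(P**2).sum(1),rcond=None)[0];print("ring",s[:2],np.sqrt(s[2]+s[0]**2+s[1]**2))
# sub-pixel hole by dark blob
g=cv2.cvtColor(c["pixels"],cv2.COLOR_RGB2GRAY)[154:174,266:286];m=(g<110).astype(np.uint8);M=cv2.moments(m[:19],True);print(M["m00"],266+M["m10"]/M["m00"],154+M["m01"]/M["m00"])
print(onz(c,266+M["m10"]/M["m00"],154+M["m01"]/M["m00"],139))
# calibration check with block view
c=pickle.load(open("w1.pkl","rb"));print(onz(c,276,151,40),onz(c,275.5,216,40))
```

```text
pin tool [30.66  0.26  9.3 ]
pin tool [30.94  0.26  8.3 ]
pin tool [31.23  0.26  7.3 ]
hole [527.34 344.2  139.  ]
ring [532.44323114 313.47216759] 50.376626957311075
155.0 276.34193548387094 163.69032258064516
[527.55367857 344.2781237  139.        ]
[509.33000863 -84.9072194   40.        ] [ 510.772434   -148.81798227   40.        ]
```

Call:
step_arm:
  commands:
    - [[0, 0.01, -0.15, 0, 0, 0], [-0.008, 0.025, -0.35, 0, 0, 0], [-0.008, 0.025, -0.55, 0, 0, 0], [-0.008, 0.025, -0.7, 0, 0, 0], [-0.008, 0.025, -0.76, 0, 0, 0], [-0.008, 0.025, -0.76, 0, 0, 0], [-0.008, 0.025, -0.76, 0, 0, 0], [-0.008, 0.025, -0.76, 0, 0, 0], [-0.008, 0.025, -0.76, 0, 0, 0]]

```text
time: 8.7
position: [532.0, 315.4, 171.5]
ee_rot: [[-0.154, 0.988, 0.001], [0.988, 0.154, 0.001], [0.001, 0.001, -1.0]]
ft_force: [-0.1, 0.1, -1.3]
finger_gap: 19.1
finger_force: 58.7
```

Run:
```python
from h import *
c=snap("wrist","w3"); s=get_state();print(s["position"],s["ee_rot"].round(4).tolist(),s["ft_force"])
d=snap("scene","s3")
a=cv2.resize(c["pixels"][110:290,190:370],None,fx=2.2,fy=2.2,interpolation=cv2.INTER_CUBIC)
u,v=proj(d,(532,313,139)).astype(int);print(u,v)
b=cv2.resize(d["pixels"][v-40:v+32,u-36:u+36],(396,396),interpolation=cv2.INTER_CUBIC)
save("w3c",np.hstack([a,b]))
```

```text
[531.98316895 315.37398101 171.39121119] [[-0.1535, 0.9881, 0.0013], [0.9881, 0.1535, 0.0007], [0.0005, 0.0014, -1.0]] [ 0.62782321 -0.37363352 -1.41418333]
241 220
```

View pics/w3c.png

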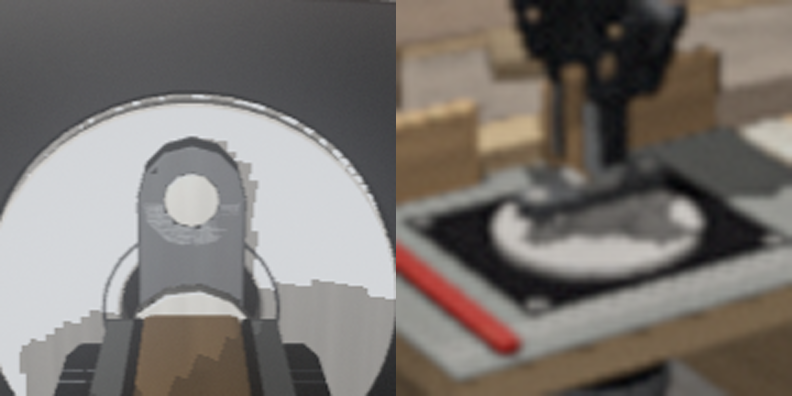

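Run:
```python
from h import *
c=pickle.load(open("w3.pkl","rb")); C=lambda x,y:(190+(x+.5)/2.2-.5,110+(y+.5)/2.2-.5)
T=c["pose"];
g=cv2.cvtColor(c["pixels"],cv2.COLOR_RGB2GRAY)
u0,_=C(192,0);u0=int(round(u0));print(g[145:165,u0])
p=onz(c,*C(192,201),163.2);print("pin",p)
# edge of ring top face: threshold along columns
P=[]
for u in list(range(210,340,5)):
    col=g[120:230,u].astype(float); i=np.where(col>190)[0]
    if len(i): P.append((u,120+i[0]))
print(P)
Q=np.array([onz(c,u,v-.5,139)[:2] for u,v in P])
for _ in range(3):
    A=np.c_[2*Q,np.ones(len(Q))];s=np.linalg.lstsq(A,(Q**2).sum(1),rcond=None)[0];r=np.sqrt(s[2]+s[0]**2+s[1]**2);e=np.hypot(*(Q-s[:2]).T)-r;Q=Q[abs(e)<max(.4,1.5*e.std())]
print("free",s[:2],r,len(Q),e.std())
from scipy.optimize import least_squares
print("r50",least_squares(lambda x:np.hypot(*(Q-x).T)-50,s[:2],loss="soft_l1").x)
d=np.array([-.1535,.988]);print("spanner centre",p[:2]-32*d)
```

```text
[ 85  85  84  86  87  86  72  85 187 159 118 112 199 207 212 213 212 213
 213 213]
pin [527.72777848 345.97376945 163.2       ]
[(210, np.int64(183)), (215, np.int64(179)), (220, np.int64(175)), (225, np.int64(172)), (230, np.int64(169)), (235, np.int64(166)), (240, np.int64(164)), (245, np.int64(159)), (250, np.int64(157)), (255, np.int64(160)), (260, np.int64(159)), (265, np.int64(158)), (270, np.int64(158)), (275, np.int64(157)), (280, np.int64(153)), (285, np.int64(158)), (290, np.int64(158)), (295, np.int64(159)), (300, np.int64(156)), (305, np.int64(157)), (310, np.int64(163)), (315, np.int64(165)), (320, np.int64(163)), (325, np.int64(170)), (330, np.int64(169)), (335, np.int64(173))]
free [534.22853841 309.59858052] 52.822106666418414 18 0.4251634052231646
r50 [533.09539281 312.3155609 ]
spanner centre [532.63977848 314.35776945]
```

Call:
step_arm:
  commands:
    - [[0.003, -0.021, 0, 0, 0, 0], [0.003, -0.021, -0.02, 0, 0, 0], [0.003, -0.021, -0.04, 0, 0, 0], [0.003, -0.021, -0.04, 0, 0, 0], [0.003, -0.021, -0.04, 0, 0, 0]]

```text
time: 9.22
position: [531.8, 313.3, 167.1]
ee_rot: [[-0.154, 0.988, -0.0], [0.988, 0.154, -0.0], [-0.0, -0.0, -1.0]]
ft_force: [0.6, -0.3, -1.7]
finger_gap: 19.5
finger_force: 58.7
```

Call:
step_arm:
  commands:
    - [[0, 0, -0.006, 0, 0, 0], [0, 0, -0.012, 0, 0, 0], [0, 0, -0.02, 0, 0, 0], [0, 0, -0.02, 0, 0, 0]]

```text
time: 9.55
position: [531.8, 313.4, 165.6]
ee_rot: [[-0.154, 0.988, -0.0], [0.988, 0.154, -0.0], [-0.0, -0.0, -1.0]]
ft_force: [0.4, 0.8, -2.6]
finger_gap: 19.1
finger_force: 58.7
```

Call:
step_arm:
  commands:
    - [[0, 0, -0.006, 0, 0, 0], [0, 0, -0.012, 0, 0, 0], [0, 0, -0.016, 0, 0, 0], [0, 0, -0.016, 0, 0, 0]]

```text
time: 9.88
position: [531.8, 313.4, 164.3]
ee_rot: [[-0.154, 0.988, -0.0], [0.988, 0.154, -0.0], [-0.0, -0.0, -1.0]]
ft_force: [-0.0, 0.4, -1.6]
finger_gap: 19.1
finger_force: 58.7
```

Call:
step_arm:
  commands:
    - [[0, 0, -0.006, 0, 0, 0], [0, 0, -0.012, 0, 0, 0], [0, 0, -0.016, 0, 0, 0], [0, 0, -0.016, 0, 0, 0]]

```text
time: 10.22
position: [531.8, 313.4, 163.0]
ee_rot: [[-0.154, 0.988, -0.0], [0.988, 0.154, -0.0], [-0.0, -0.0, -1.0]]
ft_force: [-0.2, -0.7, -2.9]
finger_gap: 19.4
finger_force: 58.7
```

Call:
step_arm:
  commands:
    - [[0, 0, -0.006, 0, 0, 0], [0, 0, -0.012, 0, 0, 0], [0, 0, -0.012, 0, 0, 0], [0, 0, -0.012, 0, 0, 0]]

```text
time: 10.55
position: [531.8, 313.4, 162.1]
ee_rot: [[-0.154, 0.988, -0.0], [0.988, 0.154, -0.0], [-0.0, -0.0, -1.0]]
ft_force: [0.0, -0.2, -1.1]
finger_gap: 19.2
finger_force: 58.7
```

Call:
step_arm:
  commands:
    - [[0, 0, -0.01, 0, 0, 0], [0, 0, -0.02, 0, 0, 0], [0, 0, -0.03, 0, 0, 0], [0, 0, -0.036, 0, 0, 0], [0, 0, -0.036, 0, 0, 0]]

```text
time: 10.97
position: [531.8, 313.3, 159.1]
ee_rot: [[-0.154, 0.988, -0.0], [0.988, 0.154, -0.0], [-0.0, -0.0, -1.0]]
ft_force: [0.2, 0.2, -1.7]
finger_gap: 19.2
finger_force: 58.7
```

Call:
step_arm:
  commands:
    - [[0, 0, -0.006, 0, 0, 0], [0, 0, -0.01, 0, 0, 0], [0, 0, -0.01, 0, 0, 0], [0, 0, -0.01, 0, 0, 0]]

```text
time: 11.3
position: [531.8, 313.4, 158.5]
ee_rot: [[-0.154, 0.988, 0.0], [0.988, 0.154, 0.0], [0.0, 0.0, -1.0]]
ft_force: [-0.9, -0.3, -2.2]
finger_gap: 19.5
finger_force: 58.7
```

```bash
python3 -c "
from h import *
s=get_state();print(s['position'],s['ft_force'],s['wrist_torque'],s['joint_positions'])"
```

```text
[531.84222622 313.38306236 158.47898305] [-0.94591458 -0.30931359 -2.24044031] [0.00680253 0.01151221 0.02849956] [ -9.50595724  31.35225484 -36.16099843  95.30148274  20.72253086
  60.18400178 -43.29342166]
```

Call:
step_arm:
  commands:
    - [[0.0005, 0, -0.002, 0, 0, -0.045], [0.001, 0, -0.005, 0, 0, -0.09], [0.0015, 0, -0.008, 0, 0, -0.135], [0.002, 0, -0.01, 0, 0, -0.18], [0.0025, 0, -0.012, 0, 0, -0.222], [0.0025, 0, -0.012, 0, 0, -0.222]]

```text
time: 11.8
position: [532.4, 313.3, 157.6]
ee_rot: [[0.021, 1.0, 0.001], [1.0, -0.021, -0.0], [-0.0, 0.001, -1.0]]
ft_force: [1.0, 0.6, -2.7]
finger_gap: 19.4
finger_force: 58.7
```

```bash
cat > st.py <<'E'
from h import *
s=get_state();R=s['ee_rot'];print(s['position'].round(2),'F',s['ft_force'].round(1),'M',s['wrist_torque'].round(2),'yaw',np.degrees(np.arctan2(R[1,1],R[0,1])).round(2),s['joint_positions'].round(1))
E
python3 st.py
```

```text
[532.37 313.33 157.59] F [ 1.   0.6 -2.7] M [ 0.02 -0.37  0.16] yaw -1.22 [-11.1  30.9 -33.8  95.4  19.4  59.6 -52.2]
```

Call:
step_arm:
  commands:
    - [[0.0005, 0, -0.002, 0, 0, -0.045], [0.001, 0, -0.005, 0, 0, -0.09], [0.0015, 0, -0.008, 0, 0, -0.135], [0.002, 0, -0.01, 0, 0, -0.18], [0.0025, 0, -0.012, 0, 0, -0.222], [0.0025, 0, -0.012, 0, 0, -0.222]]

```text
time: 12.3
position: [532.5, 313.3, 156.6]
ee_rot: [[0.194, 0.981, 0.001], [0.981, -0.194, -0.0], [0.0, 0.001, -1.0]]
ft_force: [0.8, 0.1, -2.4]
finger_gap: 19.1
finger_force: 58.7
```

```bash
python3 st.py
```

```text
[532.5  313.33 156.59] F [ 0.8  0.1 -2.4] M [-0.11 -0.38  0.18] yaw -11.16 [-12.6  30.4 -31.5  95.6  18.   59.1 -61.1]
```

Call:
step_arm:
  commands:
    - [[0.0005, 0, -0.002, 0, 0, -0.045], [0.001, 0, -0.005, 0, 0, -0.09], [0.0015, 0, -0.008, 0, 0, -0.135], [0.002, 0, -0.01, 0, 0, -0.18], [0.0025, 0, -0.012, 0, 0, -0.222], [0.0025, 0, -0.012, 0, 0, -0.222]]

```text
time: 12.8
position: [532.6, 313.2, 155.6]
ee_rot: [[0.36, 0.933, 0.0], [0.933, -0.36, -0.0], [-0.0, 0.0, -1.0]]
ft_force: [2.0, -0.5, -2.6]
finger_gap: 19.7
finger_force: 58.7
```

```bash
python3 st.py
```

```text
[532.64 313.25 155.56] F [ 2.  -0.5 -2.6] M [-0.13 -0.44  0.12] yaw -21.11 [-14.1  30.  -29.2  95.7  16.6  58.6 -69.9]
```

Call:
step_arm:
  commands:
    - [[0.0005, 0, -0.002, 0, 0, -0.03], [0.001, 0, -0.004, 0, 0, -0.06], [0.001, 0, -0.006, 0, 0, -0.1], [0.001, 0, -0.006, 0, 0, -0.1]]

```text
time: 13.13
position: [532.7, 313.2, 155.1]
ee_rot: [[0.434, 0.901, 0.0], [0.901, -0.434, -0.0], [-0.0, 0.0, -1.0]]
ft_force: [2.2, -0.2, -2.4]
finger_gap: 19.4
finger_force: 58.7
```

```bash
python3 st.py
```

```text
[532.67 313.19 155.08] F [ 2.2 -0.2 -2.4] M [-0.14 -0.55  0.14] yaw -25.73 [-14.8  29.8 -28.1  95.8  16.   58.4 -74. ]
```

Call:
step_arm:
  commands:
    - [[0.0005, 0, -0.002, 0, 0, -0.03], [0.001, 0, -0.004, 0, 0, -0.06], [0.001, 0, -0.005, 0, 0, -0.08], [0.001, 0, -0.005, 0, 0, -0.08]]

```text
time: 13.47
position: [532.7, 313.1, 154.7]
ee_rot: [[0.49, 0.872, 0.0], [0.872, -0.49, -0.0], [-0.0, 0.0, -1.0]]
ft_force: [2.6, -0.1, -2.6]
finger_gap: 19.4
finger_force: 58.7
```

```bash
python3 st.py
```

```text
[532.71 313.15 154.67] F [ 2.6 -0.1 -2.6] M [-0.31 -0.58  0.22] yaw -29.32 [-15.4  29.7 -27.3  95.8  15.5  58.3 -77.2]
```

Call:
step_arm:
  commands:
    - [[0, 0, -0.002, 0, 0, -0.03], [0, 0, -0.004, 0, 0, -0.067], [0, 0, -0.004, 0, 0, -0.067]]

```text
time: 13.72
position: [532.7, 313.2, 154.4]
ee_rot: [[0.536, 0.845, 0.0], [0.845, -0.536, -0.0], [-0.0, 0.0, -1.0]]
ft_force: [2.7, -2.7, -3.7]
finger_gap: 19.2
finger_force: 58.7
```

```bash
python3 st.py
```

```text
[532.72 313.19 154.38] F [ 2.7 -2.7 -3.7] M [-0.36 -0.64  0.17] yaw -32.38 [-15.9  29.6 -26.6  95.9  15.1  58.1 -79.9]
```

Call:
step_arm:
  commands:
    - [[0, 0, -0.001, 0, 0, -0.02], [0, 0, -0.003, 0, 0, -0.045], [0, 0, -0.003, 0, 0, -0.045]]

```text
time: 13.97
position: [532.7, 313.2, 154.2]
ee_rot: [[0.565, 0.825, 0.0], [0.825, -0.565, -0.0], [-0.0, 0.0, -1.0]]
ft_force: [3.1, -1.8, -3.2]
finger_gap: 19.5
finger_force: 58.7
```

```bash
python3 st.py
python3 - <<'E'
from h import *
c=snap("wrist","w4"); save("w4c",cv2.resize(c["pixels"][60:330,130:430],None,fx=2,fy=2,interpolation=cv2.INTER_CUBIC))
E
```

```text
[532.74 313.16 154.17] F [ 3.1 -1.8 -3.2] M [-0.52 -0.72  0.24] yaw -34.38 [-16.2  29.5 -26.1  95.9  14.9  58.  -81.7]
```

View pics/w4c.png

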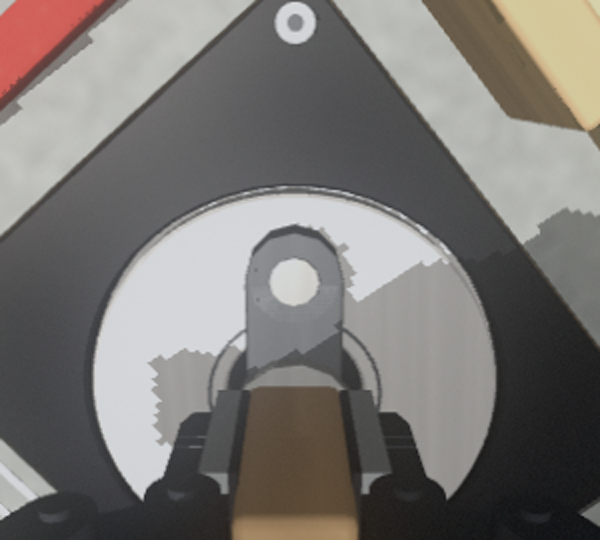

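Call:
step_arm:
  commands:
    - [[0, 0, -0.001, 0, 0, -0.02], [0, 0, -0.003, 0, 0, -0.045], [0, 0, -0.003, 0, 0, -0.045]]

```text
time: 14.27
position: [532.7, 313.2, 154.0]
ee_rot: [[0.594, 0.805, 0.0], [0.805, -0.594, -0.0], [-0.0, 0.0, -1.0]]
ft_force: [3.8, -2.2, -2.9]
finger_gap: 19.0
finger_force: 58.8
```

```bash
python3 st.py
```

```text
[532.74 313.18 153.96] F [ 3.8 -2.2 -2.9] M [-0.63 -0.72  0.19] yaw -36.42 [-16.5  29.4 -25.7  95.9  14.6  57.9 -83.5]
```

Call:
step_arm:
  commands:
    - [[0, 0, -0.001, 0, 0, -0.02], [0, 0, -0.002, 0, 0, -0.045], [0, 0, -0.002, 0, 0, -0.045]]

```text
time: 14.52
position: [532.7, 313.2, 153.8]
ee_rot: [[0.621, 0.784, 0.0], [0.784, -0.621, -0.0], [-0.0, 0.001, -1.0]]
ft_force: [3.3, -2.6, -2.5]
finger_gap: 19.5
finger_force: 58.8
```

```bash
python3 st.py
```

```text
[532.75 313.15 153.8 ] F [ 3.3 -2.6 -2.5] M [-0.82 -0.92  0.64] yaw -38.4 [-16.9  29.4 -25.2  96.   14.3  57.9 -85.3]
```

Call:
step_arm:
  commands:
    - [[0, 0, 0, 0, 0, -0.01], [0, 0, 0, 0, 0, -0.02], [0, 0, 0, 0, 0, -0.02], [0, 0, 0, 0, 0, -0.02]]

```text
time: 14.85
position: [532.8, 313.2, 153.8]
ee_rot: [[0.632, 0.775, 0.001], [0.775, -0.632, -0.001], [-0.0, 0.001, -1.0]]
ft_force: [3.9, -3.6, -2.7]
finger_gap: 19.6
finger_force: 59.4
```

```bash
python3 st.py
```

```text
[532.77 313.16 153.81] F [ 3.9 -3.6 -2.7] M [-0.95 -0.93  1.13] yaw -39.16 [-17.   29.3 -25.   96.   14.2  57.8 -86. ]
```

Call:
step_arm:
  commands:
    - [[0, 0, 0, 0, 0, 0.02], [0, 0, 0, 0, 0, 0.035], [0, 0, 0, 0, 0, 0.035], [0, 0, 0.03, 0, 0, 0.035], [0, 0, 0.06, 0, 0, 0.035], [0, 0, 0.1, 0, 0, 0.035], [0, 0, 0.15, 0, 0, 0.035], [0, 0, 0.2, 0, 0, 0.035]]

```text
time: 15.52
position: [531.6, 314.7, 170.4]
ee_rot: [[0.61, 0.792, -0.001], [0.792, -0.61, 0.001], [0.001, -0.002, -1.0]]
ft_force: [0.3, -0.4, -1.6]
finger_gap: 19.2
finger_force: 59.1
```

```bash
python3 st.py
```

```text
[531.62 314.73 170.44] F [ 0.3 -0.4 -1.6] M [-0.03 -0.05  0.01] yaw -37.6 [-16.6  28.4 -25.8  95.1  13.8  59.7 -84.2]
```

Call:
step_arm:
  commands:
    - [[0, 0, 0.15, 0, 0, 0], [0, 0, 0.35, 0, 0, 0], [0, 0, 0.55, 0, 0, 0], [0, 0, 0.77, 0, 0, 0], [0, 0, 0.77, 0, 0, 0]]

```text
time: 15.93
position: [533.6, 315.3, 236.2]
ee_rot: [[0.61, 0.792, 0.005], [0.792, -0.61, 0.004], [0.006, 0.002, -1.0]]
ft_force: [0.6, 0.9, -1.4]
finger_gap: 19.9
finger_force: 59.1
```

```bash
python3 st.py
python3 - <<'E'
from h import *
c=snap("wrist","w5"); d=snap("scene","s5");u,v=proj(d,(532,313,139)).astype(int);d0=pickle.load(open("s3.pkl","rb"))
a=cv2.resize(c["pixels"][90:290,180:380],(396,396),interpolation=cv2.INTER_CUBIC)
b=cv2.resize(d["pixels"][v-40:v+32,u-36:u+36],(396,396),interpolation=cv2.INTER_CUBIC)
save("w5c",np.hstack([a,b]))
E
```

```text
[533.61 315.29 236.22] F [ 0.6  0.9 -1.4] M [ 0.02 -0.08  0.02] yaw -37.62 [-15.9  25.  -26.5  90.8  11.9  66.6 -82.6]
```

View pics/w5c.png

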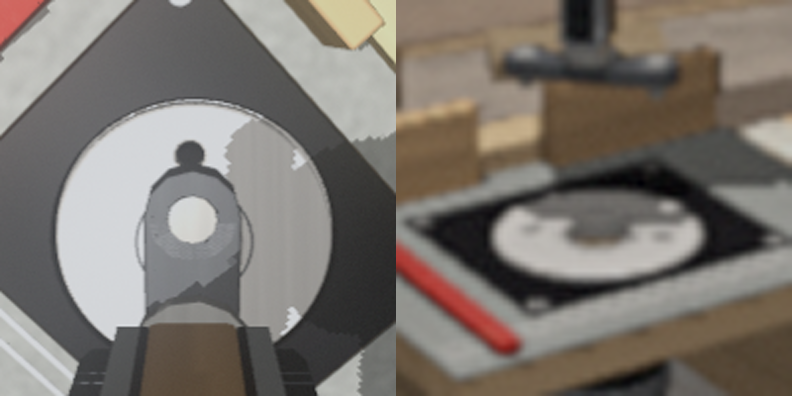

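Call:
step_arm:
  commands:
    - [[-0.01, -0.15, 0, 0, 0, 0.03], [-0.02, -0.35, 0, 0, 0, 0.06], [-0.03, -0.6, 0, 0, 0, 0.1], [-0.047, -0.893, 0, 0, 0, 0.145]]

```text
time: 16.37
position: [527.8, 242.1, 230.1]
ee_rot: [[0.514, 0.858, -0.002], [0.858, -0.514, 0.0], [-0.001, -0.002, -1.0]]
ft_force: [-0.1, 0.1, -1.8]
finger_gap: 19.4
finger_force: 59.1
```

Call:
step_arm:
  commands:
    - [[-0.01, -0.22, 0, 0, 0, 0.03], [-0.02, -0.45, 0, 0, 0, 0.07], [-0.03, -0.67, 0, 0, 0, 0.11], [-0.047, -0.893, 0, 0, 0, 0.145]]

```text
time: 16.7
position: [524.3, 169.5, 230.3]
ee_rot: [[0.415, 0.91, -0.002], [0.91, -0.415, -0.0], [-0.001, -0.002, -1.0]]
ft_force: [-0.5, 0.2, -1.6]
finger_gap: 19.5
finger_force: 59.1
```

Call:
step_arm:
  commands:
    - [[-0.01, -0.22, 0, 0, 0, 0.03], [-0.02, -0.45, 0, 0, 0, 0.07], [-0.03, -0.67, 0, 0, 0, 0.11], [-0.047, -0.893, 0, 0, 0, 0.145]]

```text
time: 17.03
position: [520.5, 98.1, 230.3]
ee_rot: [[0.309, 0.951, -0.002], [0.951, -0.309, -0.0], [-0.001, -0.002, -1.0]]
ft_force: [-0.8, 0.4, -0.7]
finger_gap: 19.4
finger_force: 59.1
```

Call:
step_arm:
  commands:
    - [[-0.01, -0.22, 0, 0, 0, 0.03], [-0.02, -0.45, 0, 0, 0, 0.07], [-0.03, -0.67, 0, 0, 0, 0.11], [-0.047, -0.893, 0, 0, 0, 0.145]]

```text
time: 17.37
position: [516.7, 26.8, 230.3]
ee_rot: [[0.199, 0.98, -0.002], [0.98, -0.199, 0.0], [-0.0, -0.002, -1.0]]
ft_force: [0.1, -1.4, -1.0]
finger_gap: 19.4
finger_force: 59.1
```

Call:
step_arm:
  commands:
    - [[-0.01, -0.22, 0, 0, 0, 0.03], [-0.02, -0.45, 0, 0, 0, 0.07], [-0.03, -0.67, 0, 0, 0, 0.11], [-0.047, -0.893, 0, 0, 0, 0.145]]

```text
time: 17.7
position: [513.0, -44.5, 230.4]
ee_rot: [[0.086, 0.996, -0.002], [0.996, -0.086, 0.0], [0.0, -0.002, -1.0]]
ft_force: [0.2, 0.5, -1.8]
finger_gap: 19.4
finger_force: 59.1
```

Call:
step_arm:
  commands:
    - [[-0.01, -0.22, 0, 0, 0, 0.03], [-0.02, -0.45, 0, 0, 0, 0.07], [-0.03, -0.67, 0, 0, 0, 0.11], [-0.04, -0.8, 0, 0, 0, 0.13], [-0.047, -0.893, 0, 0, 0, 0.146], [-0.047, -0.893, 0, 0, 0, 0.146], [-0.047, -0.893, 0, 0, 0, 0.146], [-0.047, -0.893, 0, 0, 0, 0.146]]

```text
time: 18.37
position: [509.8, -114.3, 230.9]
ee_rot: [[-0.027, 1.0, -0.001], [1.0, 0.027, 0.001], [0.001, -0.001, -1.0]]
ft_force: [0.0, 0.6, -2.0]
finger_gap: 19.6
finger_force: 59.1
```

Call:
step_arm:
  commands:
    - [[0, 0, -0.2, 0, 0, 0], [0, 0, -0.45, 0, 0, 0], [0, 0, -0.7, 0, 0, 0], [0, 0, -0.9, 0, 0, 0], [0, 0, -1, 0, 0, 0]]

```text
time: 18.78
position: [509.0, -114.1, 149.3]
ee_rot: [[-0.028, 1.0, -0.003], [1.0, 0.028, 0.001], [0.001, -0.003, -1.0]]
ft_force: [-0.9, 0.3, -0.7]
finger_gap: 19.7
finger_force: 59.2
```

Call:
step_arm:
  commands:
    - [[0, 0, -0.2, 0, 0, 0], [0, 0, -0.4, 0, 0, 0], [0, 0, -0.6, 0, 0, 0], [0, 0, -0.75, 0, 0, 0], [0, 0, -0.85, 0, 0, 0], [0, 0, -0.95, 0, 0, 0], [0, 0, -0.95, 0, 0, 0], [0, 0, -0.95, 0, 0, 0], [0, 0, -0.95, 0, 0, 0]]

```text
time: 19.53
position: [510.6, -115.2, 76.1]
ee_rot: [[-0.027, 1.0, 0.001], [1.0, 0.027, -0.0], [-0.0, 0.001, -1.0]]
ft_force: [0.6, 1.0, -1.0]
finger_gap: 19.6
finger_force: 59.2
```

```bash
python3 st.py
python3 - <<'E'
from h import *
c=snap("wrist","w6"); save("w6c",cv2.resize(c["pixels"][60:330,130:430],None,fx=2,fy=2,interpolation=cv2.INTER_CUBIC))
E
```

```text
[ 510.61 -115.2    76.08] F [ 0.6  1.  -1. ] M [ 0.01 -0.04  0.01] yaw 1.55 [ 25.   26.7 -22.3 113.   14.5  42.9  -4.3]
```

View pics/w6c.png

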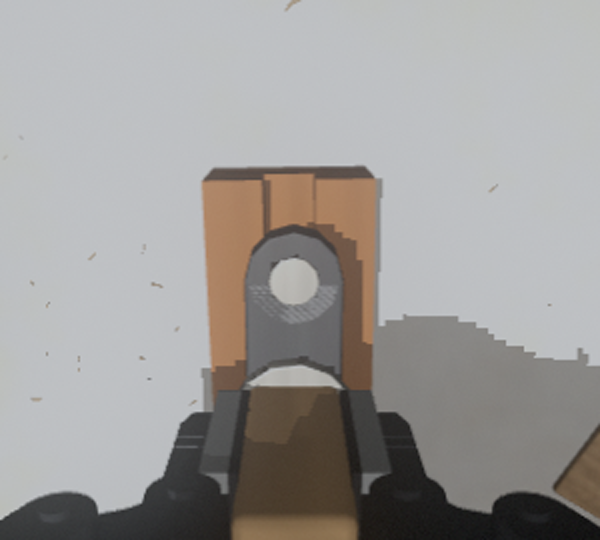

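Call:
step_arm:
  commands:
    - [[-0.006, 0, -0.06, 0, 0, 0], [-0.006, 0, -0.13, 0, 0, 0], [-0.006, 0, -0.18, 0, 0, 0], [-0.006, 0, -0.22, 0, 0, 0], [-0.006, 0, -0.25, 0, 0, 0], [-0.006, 0, -0.25, 0, 0, 0]]

```text
time: 20.08
position: [509.1, -115.2, 54.7]
ee_rot: [[-0.027, 1.0, -0.001], [1.0, 0.027, 0.0], [0.0, -0.001, -1.0]]
ft_force: [-0.3, -0.7, -1.6]
finger_gap: 20.0
finger_force: 59.2
```

Call:
step_arm:
  commands:
    - [[0, 0, -0.02, 0, 0, 0], [0, 0, -0.04, 0, 0, 0], [0, 0, -0.06, 0, 0, 0], [0, 0, -0.08, 0, 0, 0], [0, 0, -0.085, 0, 0, 0], [0, 0, -0.085, 0, 0, 0]]

```text
time: 20.58
position: [509.5, -115.3, 48.5]
ee_rot: [[-0.027, 1.0, -0.0], [1.0, 0.027, -0.0], [-0.0, -0.0, -1.0]]
ft_force: [-0.6, 0.1, -1.1]
finger_gap: 19.2
finger_force: 59.3
```

```bash
python3 st.py
```

```text
[ 509.51 -115.27   48.52] F [-0.6  0.1 -1.1] M [-0.02 -0.01 -0.  ] yaw 1.54 [ 24.1  29.  -21.2 114.1  16.   39.7  -5.6]
```

Call:
step_arm:
  commands:
    - [[0, 0, -0.004, 0, 0, 0], [0, 0, -0.004, 0, 0, 0], [0, 0, -0.004, 0, 0, 0]]

```text
time: 20.83
position: [509.6, -115.2, 48.4]
ee_rot: [[-0.027, 1.0, 0.0], [1.0, 0.027, -0.0], [-0.0, 0.0, -1.0]]
ft_force: [-0.2, 0.3, -0.4]
finger_gap: 19.4
finger_force: 59.4
```

Call:
step_arm:
  commands:
    - [[0, 0, 0, 0, 0, 0], [0, 0, 0, 0, 0, 0], [0, 0, 0, 0, 0, 0], [0, 0, 0, 0, 0, 0], [0, 0, 0, 0, 0, 0], [0, 0, 0, 0, 0, 0], [0, 0, 0, 0, 0, 0], [0, 0, 0, 0, 0, 0], [0, 0, 0, 0, 0, 0], [0, 0, 0, 0, 0, 0]]
  jaw: 1

```text
time: 21.67
position: [509.5, -115.3, 48.2]
ee_rot: [[-0.027, 1.0, 0.0], [1.0, 0.027, 0.0], [0.0, 0.0, -1.0]]
ft_force: [-0.4, 0.5, 0.0]
finger_gap: 85.3
finger_force: 0.0
```

Call:
step_arm:
  commands:
    - [[0, 0, 0.05, 0, 0, 0], [0, 0, 0.15, 0, 0, 0], [0, 0, 0.3, 0, 0, 0], [0, 0, 0.5, 0, 0, 0], [0, 0, 0.75, 0, 0, 0], [0, 0, 1, 0, 0, 0]]

```text
time: 22.17
position: [509.6, -115.1, 130.1]
ee_rot: [[-0.027, 1.0, 0.0], [1.0, 0.027, 0.0], [0.0, 0.0, -1.0]]
ft_force: [-0.3, -0.7, -0.2]
finger_gap: 85.2
finger_force: 0.0
```

Call:
step_arm:
  commands:
    - [[0, 0, 0.25, 0, 0, 0], [0, 0, 0.5, 0, 0, 0], [0, 0, 0.75, 0, 0, 0], [0, 0, 1, 0, 0, 0], [0, 0, 1, 0, 0, 0], [0, 0, 1, 0, 0, 0], [0, 0, 1, 0, 0, 0], [0, 0, 1, 0, 0, 0]]

```text
time: 22.83
position: [508.9, -115.2, 207.7]
ee_rot: [[-0.027, 1.0, -0.001], [1.0, 0.027, 0.0], [0.0, -0.001, -1.0]]
ft_force: [-0.8, -0.1, 0.4]
finger_gap: 85.7
finger_force: 0.0
```

```bash
python3 st.py
python3 - <<'E'
from h import *
c=snap("wrist","w7"); d=snap("scene","s7");u,v=proj(d,(510,-115,60)).astype(int)
a=cv2.resize(c["pixels"][90:290,180:380],(396,396),interpolation=cv2.INTER_CUBIC)
b=cv2.resize(d["pixels"][v-36:v+36,u-36:u+36],(396,396),interpolation=cv2.INTER_CUBIC)
save("w7c",np.hstack([a,b]))
E
```

```text
[ 508.95 -115.23  207.74] F [-0.8 -0.1  0.4] M [-0.01 -0.03 -0.01] yaw 1.55 [ 28.1  16.9 -25.1 106.    8.3  58.9   1.2]
```

View pics/w7c.png

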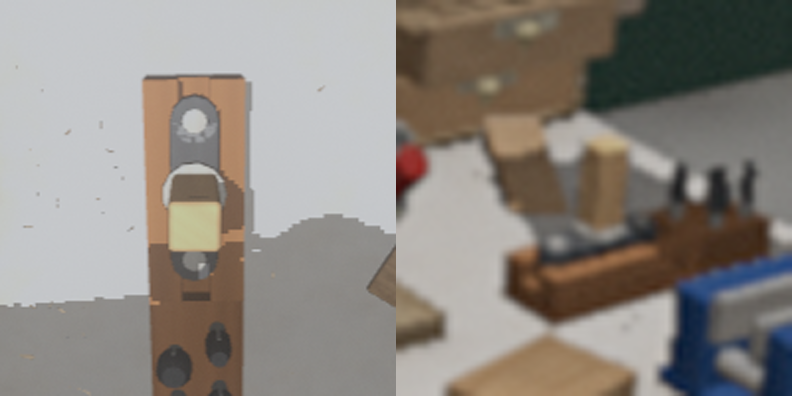

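```bash
python3 -c "
from workcell import *
print(close_job())"
```

```text
the job is handed in; nothing more can be done
None
```

The ring is turned about 46° clockwise to its stop, where the wrist torque rose to 1.1 N m. The spanner stands upright in the block's groove, released, and the job was handed in at about 23 s. Flushness is inferred from that stop, not measured, and the hand-in gave no verdict.

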